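# Shim a drop-leaf level and stand the jigger on it

### The job

The fold-down leaf of the little serving stand has lost its leg: stack round spacers from the bar mat on the pedestal under its free end, choosing those whose thicknesses together just fill the gap below the level leaf. Then fold the leaf down so that it rests level on the stack, and stand the jigger upright on the cork inlay. Leave the spacers you do not need on the mat and do not disturb the other things.

Things in the scene. Friction and masses are not known exactly. Their poses are not given: they have to be found in the camera images.
- stand: fixed dark-footed wooden hinge block with brass hinges, 64 x 136 x 58 mm, that carries the fold-down leaf. Origin on the table straight under the hinge axis; its y axis runs along the hinge, its -x axis points to where the leaf's free end comes down (roughly at the robot); the hinge axis is 66 mm above the table. A tall wall panel stands some 16 cm or more behind the hinge axis, so do not reach far behind the raised leaf
- seat (a point): point on the table under the free end of the leaf, 165 mm from the hinge axis along the stand's -x: the centre of whichever pedestal stands there. It does not move with the leaf
- leaf (a joint): angle of the leaf about its hinge (rad): 0 = level, positive = raised (1.5 = nearly upright, the upper stop), negative = free end sagging (lower stop -0.16). It starts raised at 1.3 to 1.48 and stays there by hinge friction (0.08 Nm); once pulled towards the robot below about 1.1 it sinks by itself, slowly (damped hinge, about 3 s), until something carries it. Raised, its serving face looks away from the robot
- leaf_end (a point): middle of the free edge of the leaf, half-way through its thickness. The leaf is a light wooden board, 200 mm from hinge axis to free edge, 100 mm wide, 12 mm thick (hinge axis half-way through it), 0.2 kg. Level, its underside is exactly 60 mm and its top 72 mm above the table
- inlay (a point): centre of the round cork inlay (60 mm across with its dark rim, flush) on the leaf's serving face, 115 mm from the hinge axis; it moves with the leaf. Site z axis is the normal of the serving face
- pedestal_35_top (a point): centre of the flat top (68 mm across) of the green round pedestal, 35 mm high, foot 76 mm across, fixed to the table. One of the three pedestals, a different one each time, stands at the seat; the other two are parked at the back and not used
- pedestal_25_top (a point): centre of the flat top (68 mm across) of the white ceramic round pedestal, 25 mm high, foot 76 mm across, fixed to the table. One of the three pedestals, a different one each time, stands at the seat; the other two are parked at the back and not used
- pedestal_20_top (a point): centre of the flat top (68 mm across) of the grey round pedestal, 20 mm high, foot 76 mm across, fixed to the table. One of the three pedestals, a different one each time, stands at the seat; the other two are parked at the back and not used
- spacer_mat: fixed flat black rubber bar mat with a thin grey border, 190 x 190 x 4 mm, on which the four spacers lie; it lies left or right of the leaf. Origin at the centre of its underside, z up
- spacer_10_mid (a point): centre (half-way up) of the grey metal spacer, a flat solid disc 54 mm across and 10 mm thick, 60 g, loose, lying flat on the bar mat; z axis is the disc's axis. Any of the four places on the mat
- spacer_15_mid (a point): centre (half-way up) of the copper spacer, a flat solid disc 54 mm across and 15 mm thick, 90 g, loose, lying flat on the bar mat; z axis is the disc's axis. Any of the four places on the mat
- spacer_20_mid (a point): centre (half-way up) of the light wood spacer, a flat solid disc 54 mm across and 20 mm thick, 60 g, loose, lying flat on the bar mat; z axis is the disc's axis. Any of the four places on the mat
- spacer_30_mid (a point): centre (half-way up) of the blue ceramic spacer, a flat solid disc 54 mm across and 30 mm thick, 120 g, loose, lying flat on the bar mat; z axis is the disc's axis. Any of the four places on the mat
- jigger_mid (a point): centre (half-way up) of the steel double jigger (two cones joined at a waist), 41 mm across its rims, 97 mm tall, 90 g, loose, standing upright on the table beside the leaf, on the side away from the mat; z axis along it. To the touch it is a straight cylinder 41 mm across, so it can be gripped at any height
- black_cap_bottle: small dasher bottle with a black cap, 47 mm across, 138 mm tall; bystander, leave it alone. Origin at the centre of its foot
- wine_bottle: wine bottle, 74 mm across, 299 mm tall; bystander, leave it alone. Origin at the centre of its foot
- yellow_cap_bottle: small dasher bottle with a yellow cap, 47 mm across, 138 mm tall; bystander, leave it alone. Origin at the centre of its foot
- salt_cellar: round wooden salt cellar, 70 mm across, 67 mm tall; bystander, leave it alone. Origin at the centre of its foot
- stopper: white bottle stopper, 33 mm across, 48 mm tall; bystander, leave it alone. Origin at the centre of its foot
- corkscrew: folded dark corkscrew lying along y at the front, 20 x 112 x 15 mm; bystander, leave it alone. Origin at the centre of its foot
Things that resemble listed ones, but are neither listed nor needed, are in the scene too. Of the things that look like the part that bears spacer_30_mid, take the one that is nearest to the robot's base at the start.

How it is judged (in metres and radians):
On the way, in this order (a step that is already met when the one before it is completed fails the run):
1. at least two spacers lie flat on the pedestal (centres within 18 mm of its axis) while the leaf is still raised ((((horizontal distance between spacer_10_mid and seat below 0.018 m and angle between spacer_10_mid's own z axis and vertical below 0.08 rad) and (horizontal distance between spacer_15_mid and seat below 0.018 m and angle between spacer_15_mid's own z axis and vertical below 0.08 rad)) or ((horizontal distance between spacer_10_mid and seat below 0.018 m and angle between spacer_10_mid's own z axis and vertical below 0.08 rad) and (horizontal distance between spacer_20_mid and seat below 0.018 m and angle between spacer_20_mid's own z axis and vertical below 0.08 rad)) or ((horizontal distance between spacer_10_mid and seat below 0.018 m and angle between spacer_10_mid's own z axis and vertical below 0.08 rad) and (horizontal distance between spacer_30_mid and seat below 0.018 m and angle between spacer_30_mid's own z axis and vertical below 0.08 rad)) or ((horizontal distance between spacer_15_mid and seat below 0.018 m and angle between spacer_15_mid's own z axis and vertical below 0.08 rad) and (horizontal distance between spacer_20_mid and seat below 0.018 m and angle between spacer_20_mid's own z axis and vertical below 0.08 rad)) or ((horizontal distance between spacer_15_mid and seat below 0.018 m and angle between spacer_15_mid's own z axis and vertical below 0.08 rad) and (horizontal distance between spacer_30_mid and seat below 0.018 m and angle between spacer_30_mid's own z axis and vertical below 0.08 rad)) or ((horizontal distance between spacer_20_mid and seat below 0.018 m and angle between spacer_20_mid's own z axis and vertical below 0.08 rad) and (horizontal distance between spacer_30_mid and seat below 0.018 m and angle between spacer_30_mid's own z axis and vertical below 0.08 rad))) and value of joint leaf above 0.6 rad), for 0.2 s.
2. the leaf lies still, level within 0.0145 rad (0.8 degree), on a spacer (value of joint leaf between -0.0145 and 0.0145 rad and velocity of joint leaf between -0.03 and 0.03 rad/s and contact force between any of spacer_10, spacer_15, spacer_20, spacer_30 and leaf above 0.2 N), for 0.3 s.
3. the jigger stands upright on the leaf's inlay (horizontal distance between jigger_mid and inlay below 0.02 m and angle between jigger_mid's own z axis and vertical below 0.08 rad and height (world z) of jigger_mid between 0.1125 and 0.1285 m), for 0.2 s.
At the end, for the whole second after the job is handed in: Leaf at rest on the stack, level within 0.0145 rad; every spacer flat in the stack (centre within 18 mm of the pedestal axis) or on the mat (centre inside its outline, under 25 mm up); jigger at rest on the leaf, upright within 0.08 rad, axis within 20 mm of the inlay centre (all of step 2 and all of step 3 and ((horizontal distance between spacer_10_mid and seat below 0.018 m and angle between spacer_10_mid's own z axis and vertical below 0.08 rad) or (x of spacer_10_mid in the frame of spacer_mat between -0.095 and 0.095 m and y of spacer_10_mid in the frame of spacer_mat between -0.095 and 0.095 m and z of spacer_10_mid in the frame of spacer_mat below 0.025 m)) and ((horizontal distance between spacer_15_mid and seat below 0.018 m and angle between spacer_15_mid's own z axis and vertical below 0.08 rad) or (x of spacer_15_mid in the frame of spacer_mat between -0.095 and 0.095 m and y of spacer_15_mid in the frame of spacer_mat between -0.095 and 0.095 m and z of spacer_15_mid in the frame of spacer_mat below 0.025 m)) and ((horizontal distance between spacer_20_mid and seat below 0.018 m and angle between spacer_20_mid's own z axis and vertical below 0.08 rad) or (x of spacer_20_mid in the frame of spacer_mat between -0.095 and 0.095 m and y of spacer_20_mid in the frame of spacer_mat between -0.095 and 0.095 m and z of spacer_20_mid in the frame of spacer_mat below 0.025 m)) and ((horizontal distance between spacer_30_mid and seat below 0.018 m and angle between spacer_30_mid's own z axis and vertical below 0.08 rad) or (x of spacer_30_mid in the frame of spacer_mat between -0.095 and 0.095 m and y of spacer_30_mid in the frame of spacer_mat between -0.095 and 0.095 m and z of spacer_30_mid in the frame of spacer_mat below 0.025 m)) and linear speed of jigger below 0.02 m/s); the robot touches nothing.
It fails at once if one of the six bystanders is moved more than 25 mm (distance of any of black_cap_bottle, wine_bottle, yellow_cap_bottle, salt_cellar, stopper, corkscrew from where it was at the start of the episode above 0.025 m).
It fails at once if the jigger is tipped over (angle between jigger_mid's own z axis and vertical above 0.8 rad).
It also fails if it takes over 67 s, if anything falls off the work surface, if the arm or the gripper's body presses on something with over 40 N, if the wrist force passes 120 N, or if a joint passes its speed limit or range.

### The arm

A 6-joint arm with a two-finger parallel gripper is mounted at the origin on a cart in front of the work surface, level with it; the furniture and walls round the work are solid. World frame = base frame: x ahead of the robot, y to its left, z up, the work surface at z = 0. Lengths are in mm, angles in rad, forces in N, time in s.
With the tool pointing down it reaches from about 350 to 975 mm from the base axis. Payload 7.1 kg.
Tool frame: the origin (TCP) lies between the finger pads; the fingertips stand 8 mm ahead of it and the grasp point (between the pads) lies 11 mm behind it; z points along the fingers, y is the line along which they close (so a half turn about z gives the same grasp; the last joint's range is limited). The gripper opens to 88 mm and grips with 3 to 60 N. Pads are 20 mm wide; open, the fingers measure 115 mm over their backs; the gripper's body (75 mm by 178 mm) begins 61 mm behind the grasp point.
Start: joints at [1.087, 0.423, 1.63, -0, 1.089, -0.019], TCP at [280.12, 558.693, 230.675] pointing down, gripper open.
Joint ranges: [-3, 3], [-0.9, 2.11], [0.09, 2.58], [-1.31, 4.45], [0.11, 2.69], [-2.54, 2.54]. Speed limits (rad/s): [2.39, 2.39, 3.01, 3.14, 3.14, 3.14].

### API

Orientations are given as a unit quaternion [w, x, y, z].
In Python, from bench import r gives the robot as it stands. The module is installed in compiled form; this text tells all that it offers.
- The arm moves only by the tool jog_arm, never from a script. Its arguments are lists of equal length, an entry for each row: "dr": the turn, a rotation vector about the tool's x, y, z in degrees, a list of three; "travel": the shift along the tool's x, y, z in m, a list of three; "grip": the finger opening in m, from 0 to 0.0878. A call has exactly 5 rows; each row is the pose to reach, as a shift and turn from the pose commanded when the call began, along the tool's axes at that moment; what a row does not reach only later rows make up. A row lasts 1/10 s, in which the tool goes at most 50 mm and 8.59 degrees, less where a joint would pass 70% of its speed; a pose out of reach is approached as far as the arm can. A call with a gripper value outside its range is refused whole. The fingers move at their own pace and stop on an object; "squeeze" is the grip in N (left out, the last holds). Time passes only in rows, so rows that repeat a pose let the fingers close, or fill a call up. It gives the time, the measured TCP pose, the force, the opening and the grip force at its end, in the units of the state.
- r.sense(): the state, without advancing time (a new reading comes with each control period).
- r.grab_frame(name): name is "scene" or "top" or "wrist"; returns a dict with "pixels" (420x560x3 uint8, red, green, blue), "mtx" (3x3 intrinsics, pixels), "pose" (4x4, takes a point from camera to world coordinates); the wrist camera has in their place "hand_eye" (4x4, takes a point from camera to tool coordinates, whose origin is the TCP and whose axes are the flange's). Camera axes: x right, y down, z forward; pixel columns grow to the right and rows downward; lengths in mm; the calibration is good to about 2 mm. A picture is of the moment at which its call begins: read the wrist's pose just before it. There is no depth.
- r.finish_job(): hands the job in; it is judged then, once.
The state is a dict: "t": time; "qpos": joint angles; "qvel": joint speeds; "joint_torque": joint torques, N m; "position": TCP position; "orientation": TCP orientation; "force": force on the tool from outside, world axes, zero at the start; "wrist_torque": the same for the moment, N m; "finger_gap": finger opening in mm; "grip_force": force on a finger pad.
Only numpy, scipy, OpenCV 4.12 (cv2) and the standard library are available. Lean on these libraries where they do the work, as an engineer would, in place of code of your own. Each camera call takes 0.05 s, during which the arm holds its last target. There are 200 camera calls.

## Working session

There is one attempt and no reset: what is moved stays moved. The work goes in short steps, Python scripts to look and compute and a tool call to move; the robot and the scene stay as the last step left them, time stands still between calls to the robot, and variables do not carry over. Pictures are saved under pics/ and viewed, at most 10 in all, crops included, and the job is handed in when it is done.

Besides the shell and the picture viewer there is one more tool, called after "Call:" by a JSON object that holds its "name" and its "arguments", one argument or row to a line. jog_arm: Moves the arm, as the interface text tells. Its arguments: {"type":"object","properties":{"dr":{"type":"array"},"travel":{"type":"array"},"grip":{"type":"array"},"squeeze":{"type":"number"}},"required":["dr","travel","grip"]}

```bash
mkdir -p pics; ls; python3 - <<'E'
from bench import r
import cv2,json,numpy as np,pickle
s=r.sense();print(s)
d={}
for n in("scene","top","wrist"):
    f=r.grab_frame(n);d[n]=f
    cv2.imwrite(f"pics/{n}0.png",f["pixels"][:,:,::-1])
    print(n,f["mtx"],f.get("pose",f.get("hand_eye")))
pickle.dump(d,open("f0.pkl","wb"))
E
```

```text
pics
{'t': 0.0, 'qpos': array([ 1.08697071e+00,  4.23823097e-01,  1.63071340e+00,  3.30995479e-06,
        1.08861190e+00, -1.90008196e-02]), 'qvel': array([-0.00193093, -0.00132687, -0.00107415,  0.00097154,  0.00196087,
        0.00022239]), 'joint_torque': array([-2.77280953e-03, -5.44635987e+01, -2.73654217e+01,  6.40771771e-02,
        2.31547997e-02, -1.69336395e-04]), 'position': array([279.88094883, 558.20048965, 229.90358291]), 'orientation': array([-1.94933229e-04,  2.30326408e-01,  9.73113118e-01, -7.53052779e-04]), 'force': array([ 0.56114281, -0.18221231, -0.49424663]), 'wrist_torque': array([-0.01180016,  0.02774006, -0.00541078]), 'grip_force': 0.0, 'finger_gap': 87.97211972829486}
scene [[457.45768623   0.         281.02831559]
 [  0.         457.45768623 206.03145142]
 [  0.           0.           1.        ]] [[ 2.46712467e-01 -8.53852548e-01  4.58332613e-01 -4.93428036e+01]
 [-9.69033015e-01 -2.22434142e-01  1.07229041e-01 -1.78520712e+02]
 [ 1.03910313e-02 -4.70594176e-01 -8.82288586e-01  1.21873616e+03]
 [ 0.00000000e+00  0.00000000e+00  0.00000000e+00  1.00000000e+00]]
top [[389.12692337   0.         274.37828316]
 [  0.         389.12692337 210.87067209]
 [  0.           0.           1.        ]] [[ 2.18181127e-02 -9.96167669e-01  8.46991397e-02  4.69826977e+02]
 [-9.99632912e-01 -2.30980132e-02 -1.41605975e-02 -1.95357749e+01]
 [ 1.60627113e-02 -8.43590901e-02 -9.96305944e-01  1.07736693e+03]
 [ 0.00000000e+00  0.00000000e+00  0.00000000e+00  1.00000000e+00]]
wrist [[308.73916776   0.         280.32952389]
 [  0.         308.73916776 205.85235344]
 [  0.           0.           1.        ]] [[ 1.64254887e-04 -9.57148949e-01 -2.89596034e-01  7.85660194e+01]
 [ 9.99999982e-01  1.84456996e-04 -4.24658282e-05 -1.36821267e-01]
 [ 9.40641374e-05 -2.89596022e-01  9.57148962e-01 -1.53182848e+02]
 [ 0.00000000e+00  0.00000000e+00  0.00000000e+00  1.00000000e+00]]
```

View pics/top0.png

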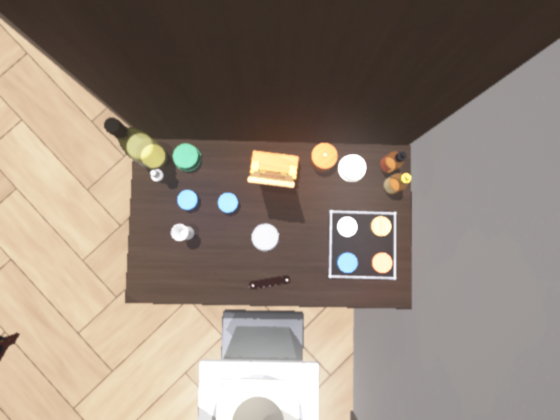

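View pics/scene0.png

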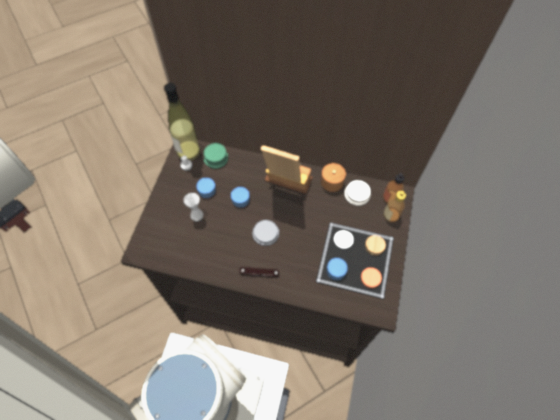

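The top view shows the mat at right (330–397, 210–278). On it are the grey spacer (347,227), wood (381,226), blue (347,262) and copper (382,262). The grey pedestal stands at the seat (265,237), and the white (352,168) and green (186,157) ones are parked. The jigger is near (182,233). There are three blue discs: (347,262), (228,203) and (187,200). The one on the mat looks nearest to the base. I'll measure everything and confirm it in a crop.

```bash
cat > h.py <<'E'
import numpy as np,cv2,pickle
def ray(f,uv,T=None):
    T=f["pose"] if T is None else T
    d=T[:3,:3]@np.linalg.inv(f["mtx"])@np.array([uv[0],uv[1],1.]);return T[:3,3],d
def cast(f,uv,z,T=None):
    o,d=ray(f,uv,T);return o+d*(z-o[2])/d[2]
def blob(f,uv,tol=40,win=22):
    "centroid of pixels of colour like the seed's, connected to it"
    im=cv2.GaussianBlur(f["pixels"],(3,3),0);u,v=map(int,uv)
    c=np.median(im[v-2:v+3,u-2:u+3].reshape(-1,3),0)
    m=(np.abs(im.astype(float)-c).max(2)<tol).astype(np.uint8)
    n,l,st,ce=cv2.connectedComponentsWithStats(m);k=l[v,u]
    return ce[k],st[k],c
E
python3 - <<'E'
from h import *
d=pickle.load(open("f0.pkl","rb"));t=d["top"];s=d["scene"]
L=[("grey10",14,(347,227),(344,239)),("wood20",24,(381,226),(375,244)),("blue30",34,(347,262),(337,268)),("copper15",19,(382,262),(371,278)),
("blueB",30,(228,203),(240,197)),("blueC",30,(187,200),(206,187)),("ped_seat",20,(265,237),(265,231)),("ped_white",25,(352,168),(357,193)),("ped_green",35,(186,157),(215,153)),("jigger",97,(180,232),(191,201))]
for n,z,a,b in L:
    for f,uv in((t,a),(s,b)):
        c,st,col=blob(f,uv);p=cast(f,c,z)
        print(n,c.round(1),st[2:],col,p.round(0),"r",np.hypot(p[0],p[1]).round())
for uv in((250,153),(299,155),(250,184),(296,187)):
    print(uv,[cast(t,uv,z).round(0)[:2] for z in(58,66,260)])
im=t["pixels"][130:285,170:410,::-1]
cv2.imwrite("pics/crop1.png",cv2.resize(im,None,fx=3.3,fy=3.3,interpolation=cv2.INTER_CUBIC))
E
```

```text
grey10 [346.8 226.3] [ 20  20 317] [255. 255. 255.] [ 522. -234.   14.] r 572.0
grey10 [343.2 238.9] [ 19  17 255] [247. 247. 247.] [ 518. -232.   14.] r 567.0
wood20 [380.8 225.7] [ 19  18 271] [255. 252. 226.] [ 526. -325.   24.] r 618.0
wood20 [375.4 243.3] [ 18  17 248] [244. 227. 172.] [ 523. -323.   24.] r 614.0
blue30 [347.1 262.2] [ 19  19 284] [195. 241. 254.] [ 426. -231.   34.] r 484.0
blue30 [336.9 267. ] [ 18  17 242] [149. 206. 240.] [ 421. -230.   34.] r 480.0
copper15 [381.8 262.4] [ 19  18 276] [255. 249. 217.] [ 426. -329.   19.] r 539.0
copper15 [371.  276.8] [ 19  17 245] [247. 219. 165.] [ 423. -327.   19.] r 534.0
blueB [227.4 202.2] [ 18  18 267] [200. 245. 255.] [579.  93.  30.] r 587.0
blueB [239.6 194.5] [ 16  14 188] [148. 205. 240.] [575.  95.  30.] r 583.0
blueC [186.8 199.3] [ 19  19 272] [198. 244. 255.] [585. 203.  30.] r 619.0
blueC [205.2 185.3] [ 16  14 181] [148. 205. 240.] [579. 204.  30.] r 614.0
ped_seat [264.6 236.6] [ 26  26 523] [252. 252. 253.] [489. -10.  20.] r 489.0
ped_seat [265.1 230.6] [ 24  20 369] [218. 220. 223.] [484.  -8.  20.] r 484.0
ped_white [351.7 167.5] [ 28  26 593] [255. 255. 255.] [ 684. -244.   25.] r 726.0
ped_white [357.3 190.8] [ 25  20 401] [247. 247. 247.] [ 679. -243.   25.] r 722.0
ped_green [184.8 155.3] [ 24  24 450] [162. 237. 206.] [704. 212.  35.] r 735.0
ped_green [214.4 152.1] [ 21  17 278] [123. 193. 157.] [698. 214.  35.] r 730.0
jigger [179.6 231.9] [ 19  17 232] [245. 244. 244.] [495. 203.  97.] r 535.0
jigger [191.3 199.3] [ 15  14 156] [211. 211. 209.] [491. 206.  97.] r 532.0
(250, 153) [array([709.,  34.]), array([708.,  34.]), array([662.,  24.])]
(299, 155) [array([707., -96.]), array([706., -96.]), array([660., -81.])]
(250, 184) [array([626.,  32.]), array([625.,  32.]), array([595.,  22.])]
(296, 187) [array([621., -90.]), array([620., -89.]), array([591., -76.])]
```

View pics/crop1.png

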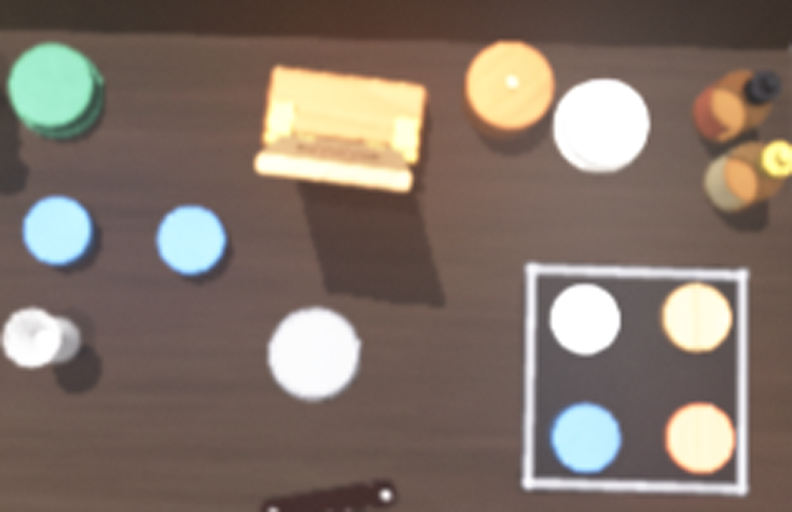

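The seat pedestal is darker (218) than the white one (247), so it is the grey 20 mm pedestal. Two-view parallax also fits 20 mm. The gap is therefore 40 mm, filled by blue 30 plus grey 10.

Blue candidates in the top view, with distance from the base:
- (347,262): 482 mm
- (227,202): 585 mm
- (187,199): 617 mm

I take the one on the mat. It is the nearest and lies where the description says, and the crop confirms it at (586,438).

Call:
{"name": "jog_arm", "arguments": {
  "dr": [
    [0,0,-5.326],
    [0,0,-10.65],
    [0,0,-15.98],
    [0,0,-21.3],
    [0,0,-26.63]
  ],
  "travel": [
    [-0.037,-0.029,0],
    [-0.073,-0.057,0],
    [-0.11,-0.086,0],
    [-0.147,-0.114,0],
    [-0.1835,-0.143,0]
  ],
  "grip": [0.08,0.08,0.08,0.08,0.08],
  "squeeze": 15
}}

```text
t: 0.65
position: [380.5, 346.9, 230.6]
orientation: [0.0, -0.002, 1.0, -0.0]
force: [0.1, 0.9, 0.2]
finger_gap: 79.9
grip_force: 0.0
```

Call:
{"name": "jog_arm", "arguments": {
  "dr": [
    [0,0,0],
    [0,0,0],
    [0,0,0],
    [0,0,0],
    [0,0,0]
  ],
  "travel": [
    [-0.009,-0.048,0],
    [-0.018,-0.096,0],
    [-0.026,-0.144,0],
    [-0.035,-0.192,0],
    [-0.043,-0.24,0]
  ],
  "grip": [0.08,0.08,0.08,0.08,0.08]
}}

```text
t: 1.15
position: [423.0, 106.7, 230.8]
orientation: [0.0, -0.0, 1.0, 0.0]
force: [0.1, 1.2, 0.4]
finger_gap: 80.1
grip_force: 0.0
```

Call:
{"name": "jog_arm", "arguments": {
  "dr": [
    [0,0,0],
    [0,0,0],
    [0,0,0],
    [0,0,0],
    [0,0,0]
  ],
  "travel": [
    [0,-0.048,0],
    [0,-0.096,0],
    [0,-0.144,0],
    [0,-0.192,0],
    [0,-0.24,0]
  ],
  "grip": [0.08,0.08,0.08,0.08,0.08]
}}

```text
t: 1.65
position: [422.6, -133.4, 230.8]
orientation: [0.0, 0.0, 1.0, -0.0]
force: [0.4, 0.4, -0.3]
finger_gap: 79.9
grip_force: 0.0
```

Call:
{"name": "jog_arm", "arguments": {
  "dr": [
    [0,0,0],
    [0,0,0],
    [0,0,0],
    [0,0,0],
    [0,0,0]
  ],
  "travel": [
    [0,-0.032,0.03],
    [0,-0.064,0.06],
    [0,-0.097,0.09],
    [0,-0.097,0.09],
    [0,-0.097,0.09]
  ],
  "grip": [0.08,0.08,0.08,0.08,0.08]
}}

```text
t: 2.15
position: [422.3, -228.5, 139.9]
orientation: [-0.001, 0.001, 1.0, 0.001]
force: [0.6, -0.1, 0.6]
finger_gap: 80.1
grip_force: 0.0
```

```bash
cat >> h.py <<'E'
from scipy.spatial.transform import Rotation as Ro
def wrist(r,name=None):
    s=r.sense();f=r.grab_frame("wrist");q=s["orientation"];T=np.eye(4)
    T[:3,:3]=Ro.from_quat([q[1],q[2],q[3],q[0]]).as_matrix();T[:3,3]=s["position"]
    f["pose"]=T@f["hand_eye"]
    if name: cv2.imwrite("pics/"+name,f["pixels"][:,:,::-1])
    return s,f
def px(f,p):
    T=np.linalg.inv(f["pose"]);c=T[:3,:3]@p+T[:3,3];c=f["mtx"]@c;return c[:2]/c[2]
E
python3 - <<'E'
from h import *
from bench import r
s,f=wrist(r,"w1.png");print(s["position"].round(1))
for n,p in(("blue",(423,-230,34)),("grey",(520,-233,14)),("cop",(424,-328,19))):
    u=px(f,np.array(p));print(n,u.round(0))
    if 0<u[0]<560 and 0<u[1]<420:
        c,st,col=blob(f,u,50);print(c.round(1),st,col,cast(f,c,p[2]).round(1))
E
```

```text
[ 422.3 -228.5  139.9]
blue [279. 207.]
[278.3 211. ] [ 250  187   59   50 2278] [189. 246. 255.] [ 426.5 -230.8   34. ]
grey [277. 292.]
[277.1 291.6] [ 252  269   51   46 1866] [255. 255. 255.] [ 520.  -232.5   14. ]
cop [173. 204.]
[175.  207.2] [ 147  180   57   52 2138] [255. 248. 199.] [ 427.3 -326.8   19. ]
```

View pics/w1.png

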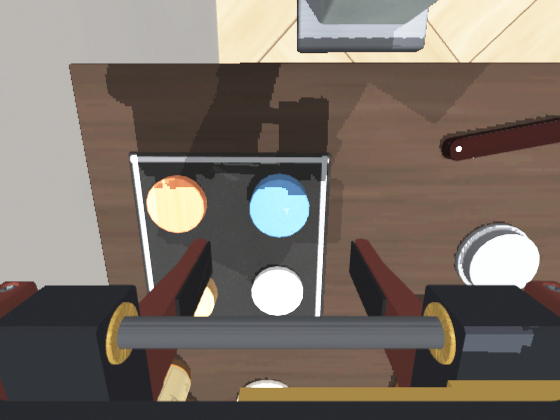

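The wrist view shows blue at (279,206), grey at (277,291) and copper at (177,205) on the mat. The seat pedestal is at (500,260). Blue works out at about (422,-230.5), so I'll grasp it now.

Call:
{"name": "jog_arm", "arguments": {
  "dr": [
    [0,0,0],
    [0,0,0],
    [0,0,0],
    [0,0,0],
    [0,0,0]
  ],
  "travel": [
    [0,-0.002,0.04],
    [0,-0.002,0.08],
    [0,-0.002,0.105],
    [0,-0.002,0.12],
    [0,-0.002,0.12]
  ],
  "grip": [0.08,0.08,0.08,0.08,0.08]
}}

```text
t: 2.7
position: [422.9, -229.0, 20.2]
orientation: [-0.001, -0.001, 1.0, 0.0]
force: [-0.3, -0.1, -0.6]
finger_gap: 79.7
grip_force: 0.0
```

Call:
{"name": "jog_arm", "arguments": {
  "dr": [
    [0,0,0],
    [0,0,0],
    [0,0,0],
    [0,0,0],
    [0,0,0]
  ],
  "travel": [
    [0,0,0],
    [0,0,0],
    [0,0,0],
    [0,0,0],
    [0,0,0]
  ],
  "grip": [0.045,0.045,0.045,0.045,0.045],
  "squeeze": 15
}}

```text
t: 3.2
position: [423.7, -230.6, 21.7]
orientation: [0.001, 0.0, 1.0, -0.0]
force: [0.9, 2.7, 9.5]
finger_gap: 53.7
grip_force: 15.0
```

Call:
{"name": "jog_arm", "arguments": {
  "dr": [
    [0,0,0],
    [0,0,0],
    [0,0,0],
    [0,0,0],
    [0,0,0]
  ],
  "travel": [
    [0,0,-0.02],
    [0,0,-0.06],
    [-0.02,0.02,-0.09],
    [-0.04,0.06,-0.09],
    [-0.06,0.1,-0.09]
  ],
  "grip": [0.045,0.045,0.045,0.045,0.045]
}}

```text
t: 3.7
position: [484.4, -130.0, 112.3]
orientation: [0.002, 0.001, 1.0, -0.0]
force: [0.1, -0.1, -1.2]
finger_gap: 53.4
grip_force: 15.0
```

Call:
{"name": "jog_arm", "arguments": {
  "dr": [
    [0,0,0],
    [0,0,0],
    [0,0,0],
    [0,0,0],
    [0,0,0]
  ],
  "travel": [
    [-0.004,0.04,0],
    [-0.004,0.08,0],
    [-0.004,0.121,0],
    [-0.004,0.121,0.03],
    [-0.004,0.121,0.05]
  ],
  "grip": [0.045,0.045,0.045,0.045,0.045]
}}

```text
t: 4.2
position: [487.0, -7.9, 60.3]
orientation: [0.0, -0.001, 1.0, -0.0]
force: [0.2, -0.1, -1.4]
finger_gap: 53.5
grip_force: 15.0
```

```bash
python3 - <<'E'
from h import *
from bench import r
s,f=wrist(r,"w2.png");print(s["position"].round(1),s["finger_gap"],s["force"].round(1))
cv2.imwrite("pics/t2.png",r.grab_frame("top")["pixels"][:,:,::-1])
E
```

```text
[487.   -7.9  60.3] 53.532265938485274 [ 0.2 -0.1 -1.4]
```

View pics/w2.png

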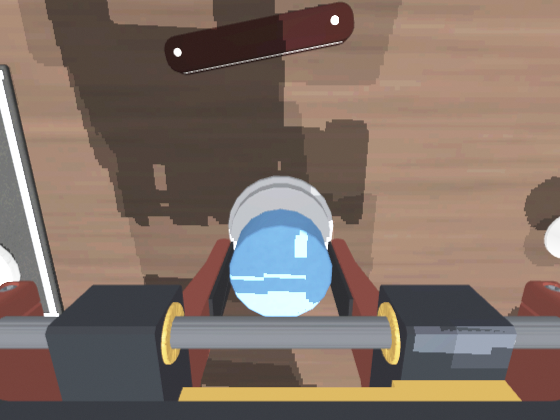

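The wrist view shows the pedestal as clearly grey, with its rim top at about (281,177). The held blue disc has its near edge at (281,209). Left and right are centred on column 281. I'll check x numerically.

```bash
python3 - <<'E'
from h import *
from bench import r
s,f=wrist(r)
print("ped near edge if z20:",cast(f,(281,177.5),20).round(1),cast(f,(229.5,228),20).round(1),cast(f,(332.5,228),20).round(1))
print("disc near edge:",cast(f,(281,209.5),73).round(1),cast(f,(281,209.5),60).round(1))
E
```

```text
ped near edge if z20: [445.7  -9.1  20. ] [479.8 -43.3  20. ] [479.7  25.2  20. ]
disc near edge: [450.4  -9.2  73. ] [454.5  -9.2  60. ]
```

The near edges in view are the lower rims of the disc (z 43) and the foot (z 0). They give disc x of about 487 and pedestal x of about 487–490, so it is centred. Lowering now.

Call:
{"name": "jog_arm", "arguments": {
  "dr": [
    [0,0,0],
    [0,0,0],
    [0,0,0],
    [0,0,0],
    [0,0,0]
  ],
  "travel": [
    [-0.001,0,0.01],
    [-0.001,0,0.018],
    [-0.001,0,0.021],
    [-0.001,0,0.023],
    [-0.001,0,0.023]
  ],
  "grip": [0.045,0.045,0.045,0.045,0.045]
}}

```text
t: 4.85
position: [488.2, -9.6, 37.8]
orientation: [0.0, 0.0, 1.0, -0.0]
force: [-0.1, 0.0, -1.7]
finger_gap: 53.5
grip_force: 15.0
```

Call:
{"name": "jog_arm", "arguments": {
  "dr": [
    [0,0,0],
    [0,0,0],
    [0,0,0],
    [0,0,0],
    [0,0,0]
  ],
  "travel": [
    [0,0,0.001],
    [0,0,0.001],
    [0,0,0.002],
    [0,0,0.002],
    [0,0,0.002]
  ],
  "grip": [0.045,0.045,0.045,0.045,0.045]
}}

```text
t: 5.35
position: [488.5, -9.6, 37.0]
orientation: [0.001, -0.0, 1.0, -0.0]
force: [-3.8, -0.3, 15.4]
finger_gap: 53.9
grip_force: 15.0
```

Contact at the expected height confirms the 20 mm pedestal. Releasing, then fetching the grey disc.

Call:
{"name": "jog_arm", "arguments": {
  "dr": [
    [0,0,0],
    [0,0,0],
    [0,0,0],
    [0,0,0],
    [0,0,0]
  ],
  "travel": [
    [0,0,-0.001],
    [0,0,-0.001],
    [0,0,-0.001],
    [0,0,-0.04],
    [0,0,-0.085]
  ],
  "grip": [0.08,0.08,0.08,0.08,0.08]
}}

```text
t: 5.85
position: [486.4, -9.3, 119.9]
orientation: [-0.003, -0.0, 1.0, 0.0]
force: [0.5, -0.2, 0.8]
finger_gap: 79.7
grip_force: 0.0
```

Call:
{"name": "jog_arm", "arguments": {
  "dr": [
    [0,0,0],
    [0,0,0],
    [0,0,0],
    [0,0,0],
    [0,0,0]
  ],
  "travel": [
    [-0.007,-0.045,0],
    [-0.014,-0.09,0],
    [-0.02,-0.135,0],
    [-0.026,-0.18,0],
    [-0.032,-0.222,0.01]
  ],
  "grip": [0.08,0.08,0.08,0.08,0.08]
}}

```text
t: 6.35
position: [520.9, -233.8, 111.5]
orientation: [0.001, 0.0, 1.0, -0.001]
force: [0.4, -0.3, -0.4]
finger_gap: 80.2
grip_force: 0.0
```

Call:
{"name": "jog_arm", "arguments": {
  "dr": [
    [0,0,0],
    [0,0,0],
    [0,0,0],
    [0,0,0],
    [0,0,0]
  ],
  "travel": [
    [0,0,0.02],
    [0,0,0.04],
    [0,0,0.05],
    [0,0,0.05],
    [0,0,0.05]
  ],
  "grip": [0.08,0.08,0.08,0.08,0.08]
}}

```text
t: 6.85
position: [520.2, -231.1, 60.9]
orientation: [-0.0, -0.0, 1.0, 0.0]
force: [0.3, 0.6, -0.2]
finger_gap: 80.1
grip_force: 0.0
```

```bash
python3 - <<'E'
from h import *
from bench import r
s,f=wrist(r);print(s["position"].round(1))
u=px(f,np.array((520,-232.5,14)));c,st,col=blob(f,u,50);print(u,c,st,cast(f,c,14).round(1))
t=r.grab_frame("top");pickle.dump(t,open("t3.pkl","wb"))
c,st,col=blob(t,(265,236));print(c,st,col,cast(t,c,50))
E
```

```text
[ 520.2 -231.1   60.9]
[279.24273978 230.67473479] [279.02173388 231.40569911] [ 242  196   75   71 4141] [ 520.5 -232.7   14. ]
[265.43786982 235.84615385] [256 226  20  21 338] [154. 213. 248.] [490.5984887  -12.02699681  50.        ]
```

Call:
{"name": "jog_arm", "arguments": {
  "dr": [
    [0,0,0],
    [0,0,0],
    [0,0,0],
    [0,0,0],
    [0,0,0]
  ],
  "travel": [
    [0,0,0.025],
    [0,0,0.04],
    [0,0,0.047],
    [0,0,0.047],
    [0,0,0.047]
  ],
  "grip": [0.08,0.08,0.08,0.08,0.08]
}}

```text
t: 7.45
position: [520.2, -231.4, 13.9]
orientation: [0.0, -0.0, 1.0, -0.0]
force: [0.6, -0.6, -0.1]
finger_gap: 79.8
grip_force: 0.0
```

Call:
{"name": "jog_arm", "arguments": {
  "dr": [
    [0,0,0],
    [0,0,0],
    [0,0,0],
    [0,0,0],
    [0,0,0]
  ],
  "travel": [
    [0,0,0],
    [0,0,0],
    [0,0,0],
    [0,0,0],
    [0,0,0]
  ],
  "grip": [0.045,0.045,0.045,0.045,0.045],
  "squeeze": 15
}}

```text
t: 7.95
position: [520.2, -231.5, 13.9]
orientation: [0.0, 0.0, 1.0, -0.0]
force: [-0.8, 0.4, 1.3]
finger_gap: 53.0
grip_force: 15.0
```

Call:
{"name": "jog_arm", "arguments": {
  "dr": [
    [0,0,0],
    [0,0,0],
    [0,0,0],
    [0,0,0],
    [0,0,0]
  ],
  "travel": [
    [0,0,-0.02],
    [0,0,-0.06],
    [0.005,0.02,-0.09],
    [0.01,0.06,-0.09],
    [0.016,0.1,-0.09]
  ],
  "grip": [0.045,0.045,0.045,0.045,0.045]
}}

```text
t: 8.45
position: [504.6, -131.0, 104.9]
orientation: [0.001, 0.001, 1.0, -0.0]
force: [0.8, 0.1, -1.2]
finger_gap: 53.3
grip_force: 15.0
```

Call:
{"name": "jog_arm", "arguments": {
  "dr": [
    [0,0,0],
    [0,0,0],
    [0,0,0],
    [0,0,0],
    [0,0,0]
  ],
  "travel": [
    [0.006,0.04,0],
    [0.012,0.08,0],
    [0.016,0.122,0],
    [0.016,0.122,0.02],
    [0.016,0.122,0.035]
  ],
  "grip": [0.045,0.045,0.045,0.045,0.045]
}}

```text
t: 8.95
position: [488.0, -7.9, 68.4]
orientation: [0.0, -0.001, 1.0, -0.0]
force: [0.8, -0.7, -0.9]
finger_gap: 53.3
grip_force: 15.0
```

Call:
{"name": "jog_arm", "arguments": {
  "dr": [
    [0,0,0],
    [0,0,0],
    [0,0,0],
    [0,0,0],
    [0,0,0]
  ],
  "travel": [
    [0,0,0.003],
    [0,0,0.005],
    [0,0,0.006],
    [0,0,0.007],
    [0,0,0.007]
  ],
  "grip": [0.045,0.045,0.045,0.045,0.045]
}}

```text
t: 9.45
position: [488.3, -9.7, 62.0]
orientation: [0.0, 0.0, 1.0, -0.0]
force: [1.0, 0.3, 0.8]
finger_gap: 53.2
grip_force: 15.0
```

Call:
{"name": "jog_arm", "arguments": {
  "dr": [
    [0,0,0],
    [0,0,0],
    [0,0,0],
    [0,0,0],
    [0,0,0]
  ],
  "travel": [
    [0,0,0.001],
    [0,0,0.002],
    [0,0,0.002],
    [0,0,0.002],
    [0,0,0.002]
  ],
  "grip": [0.045,0.045,0.045,0.045,0.045]
}}

```text
t: 9.95
position: [488.2, -9.5, 59.9]
orientation: [0.0, -0.0, 1.0, -0.0]
force: [-0.4, -0.5, 4.8]
finger_gap: 53.4
grip_force: 15.0
```

Call:
{"name": "jog_arm", "arguments": {
  "dr": [
    [0,0,0],
    [0,0,0],
    [0,0,0],
    [0,0,0],
    [0,0,0]
  ],
  "travel": [
    [0,0,0],
    [0,0,0],
    [0,0,0],
    [0,0,-0.04],
    [0,0,-0.09]
  ],
  "grip": [0.08,0.08,0.08,0.08,0.08]
}}

```text
t: 10.45
position: [486.1, -9.2, 148.6]
orientation: [-0.003, -0.0, 1.0, 0.0]
force: [1.0, 0.3, -0.4]
finger_gap: 79.8
grip_force: 0.0
```

Call:
{"name": "jog_arm", "arguments": {
  "dr": [
    [0,0,0],
    [0,0,0],
    [0,0,0],
    [0,0,0],
    [0,0,0]
  ],
  "travel": [
    [0,0,-0.045],
    [0,0,-0.09],
    [0,0,-0.135],
    [0,0,-0.17],
    [0,0,-0.17]
  ],
  "grip": [0,0,0,0,0]
}}

```text
t: 10.95
position: [490.5, -9.4, 324.7]
orientation: [0.005, -0.0, 1.0, -0.0]
force: [-0.4, -0.3, 0.1]
finger_gap: 43.8
grip_force: 0.0
```

```bash
python3 - <<'E'
from h import *
from bench import r
s,f=wrist(r);print(s["position"].round(1))
cv2.imwrite("pics/w4.png",f["pixels"][:,:,::-1])
d=pickle.load(open("f0.pkl","rb"));t=d["top"]
for uv in((247.9,179.4),(294.8,184.5)): print(cast(t,uv,262).round(1))
sc=r.grab_frame("scene")
a=cv2.resize(d["scene"]["pixels"][130:220,240:330,::-1],(540,540),interpolation=cv2.INTER_CUBIC)
b=cv2.resize(f["pixels"][:,:,::-1],(720,540))[:, 230:490]
cv2.imwrite("pics/c4.png",np.hstack([a,b]))
E
```

```text
[490.5  -9.4 324.7]
[604.6  26.3 262. ]
[596.2 -73.1 262. ]
```

View pics/c4.png

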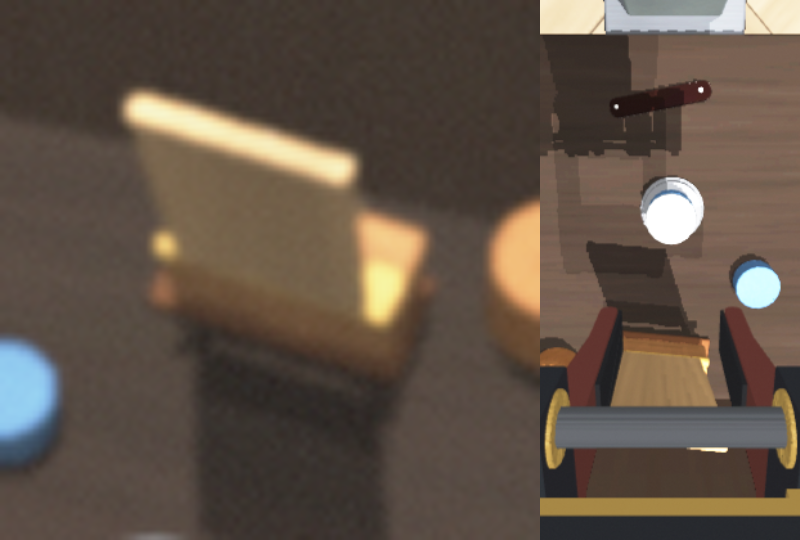

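The left crop shows the leaf's free edge at scene pixel ~(280,153), and the right one shows the grey disc stacked concentrically on the pedestal. The free edge is at about (598,-24,260). I'll hook the closed fingers behind it.

Call:
{"name": "jog_arm", "arguments": {
  "dr": [
    [0,0,0],
    [0,0,0],
    [0,0,0],
    [0,0,0],
    [0,0,0]
  ],
  "travel": [
    [-0.045,-0.005,0],
    [-0.09,-0.01,0],
    [-0.135,-0.015,0],
    [-0.153,-0.016,0],
    [-0.153,-0.016,0.02]
  ],
  "grip": [0,0,0,0,0]
}}

```text
t: 11.55
position: [643.9, -25.7, 298.4]
orientation: [0.001, 0.0, 1.0, -0.0]
force: [-0.1, 0.4, -0.1]
finger_gap: 0.4
grip_force: 0.0
```

Call:
{"name": "jog_arm", "arguments": {
  "dr": [
    [0,0,0],
    [0,0,0],
    [0,0,0],
    [0,0,0],
    [0,0,0]
  ],
  "travel": [
    [0,0,0.025],
    [0,0,0.05],
    [0,0,0.067],
    [0,0,0.067],
    [0,0,0.067]
  ],
  "grip": [0,0,0,0,0]
}}

```text
t: 12.05
position: [640.3, -25.3, 231.2]
orientation: [-0.002, -0.0, 1.0, 0.0]
force: [0.5, -0.4, -0.9]
finger_gap: 0.8
grip_force: 0.0
```

Call:
{"name": "jog_arm", "arguments": {
  "dr": [
    [0,0,0],
    [0,0,0],
    [0,0,0],
    [0,0,0],
    [0,0,0]
  ],
  "travel": [
    [0.01,0,0],
    [0.02,0,0.003],
    [0.03,0,0.006],
    [0.04,0,0.01],
    [0.05,0,0.014]
  ],
  "grip": [0,0,0,0,0]
}}

```text
t: 12.55
position: [590.1, -25.3, 218.8]
orientation: [0.0, -0.0, 1.0, -0.0]
force: [1.6, 0.1, 1.4]
finger_gap: 0.3
grip_force: 0.5
```

Call:
{"name": "jog_arm", "arguments": {
  "dr": [
    [0,0,0],
    [0,0,0],
    [0,0,0],
    [0,0,0],
    [0,0,0]
  ],
  "travel": [
    [0.008,0,0.003],
    [0.016,0,0.006],
    [0.024,0,0.009],
    [0.032,0,0.012],
    [0.032,0,0.012]
  ],
  "grip": [0,0,0,0,0]
}}

```text
t: 13.05
position: [557.5, -25.4, 206.0]
orientation: [-0.001, 0.0, 1.0, 0.0]
force: [0.1, -0.4, 0.6]
finger_gap: 0.6
grip_force: 0.0
```

Call:
{"name": "jog_arm", "arguments": {
  "dr": [
    [0,0,0],
    [0,0,0],
    [0,0,0],
    [0,0,0],
    [0,0,0]
  ],
  "travel": [
    [0,0,0],
    [0,0,-0.04],
    [0,0,-0.08],
    [0,0.02,-0.12],
    [0,0.06,-0.12]
  ],
  "grip": [0.06,0.06,0.06,0.06,0.06]
}}

```text
t: 13.55
position: [562.5, 33.7, 333.0]
orientation: [0.005, 0.002, 1.0, -0.0]
force: [1.2, 1.0, -0.3]
finger_gap: 37.0
grip_force: 0.0
```

Call:
{"name": "jog_arm", "arguments": {
  "dr": [
    [0,0,0],
    [0,0,0],
    [0,0,0],
    [0,0,0],
    [0,0,0]
  ],
  "travel": [
    [0.016,0.045,0],
    [0.032,0.09,0],
    [0.048,0.135,0],
    [0.064,0.17,0],
    [0.064,0.17,0]
  ],
  "grip": [0.06,0.06,0.06,0.06,0.06]
}}

```text
t: 14.05
position: [493.7, 208.2, 327.0]
orientation: [0.0, -0.002, 1.0, 0.001]
force: [-0.0, -0.0, 0.2]
finger_gap: 59.9
grip_force: 0.0
```

Call:
{"name": "jog_arm", "arguments": {
  "dr": [
    [0,0,0],
    [0,0,0],
    [0,0,0],
    [0,0,0],
    [0,0,0]
  ],
  "travel": [
    [0,0,0.03],
    [0,0,0.06],
    [0,0,0.09],
    [0,0,0.1],
    [0,0,0.1]
  ],
  "grip": [0.06,0.06,0.06,0.06,0.06]
}}

```text
t: 14.55
position: [494.8, 203.9, 225.6]
orientation: [-0.001, 0.0, 1.0, -0.001]
force: [-0.2, -0.7, 0.8]
finger_gap: 60.2
grip_force: 0.0
```

```bash
python3 - <<'E'
from h import *
from bench import r
s,f=wrist(r);print(s["position"].round(1))
t=r.grab_frame("top");pickle.dump((f,t),open("t5.pkl","wb"))
a=cv2.resize(t["pixels"][140:280,160:310,::-1],(420,392),interpolation=cv2.INTER_CUBIC)
b=cv2.resize(f["pixels"][:,:,::-1],(380,285));b=np.vstack([b,np.zeros((107,380,3),np.uint8)])
cv2.imwrite("pics/c5.png",np.hstack([a,b]))
print(px(f,np.array((492,205,97))),px(f,np.array((492,205,0))))
E
```

```text
[494.8 203.9 225.6]
[282.3706677  196.82915444] [281.99406053 176.66548386]
```

View pics/c5.png

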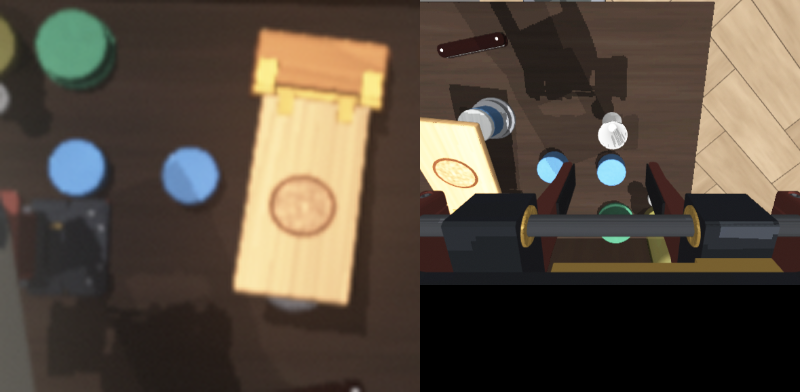

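The leaf is sinking and its inlay is visible. The wrist view puts the jigger top at about (284,196), which matches the expected (492,205). Grasping it.

Call:
{"name": "jog_arm", "arguments": {
  "dr": [
    [0,0,0],
    [0,0,0],
    [0,0,0],
    [0,0,0],
    [0,0,0]
  ],
  "travel": [
    [0.002,0.001,0.03],
    [0.002,0.001,0.07],
    [0.002,0.001,0.11],
    [0.002,0.001,0.145],
    [0.002,0.001,0.17]
  ],
  "grip": [0.076,0.076,0.076,0.076,0.076]
}}

```text
t: 15.15
position: [494.0, 205.8, 56.2]
orientation: [0.001, 0.0, 1.0, 0.0]
force: [0.7, -0.4, -0.4]
finger_gap: 75.9
grip_force: 0.0
```

Call:
{"name": "jog_arm", "arguments": {
  "dr": [
    [0,0,0],
    [0,0,0],
    [0,0,0],
    [0,0,0],
    [0,0,0]
  ],
  "travel": [
    [0,0,0],
    [0,0,0],
    [0,0,0],
    [0,0,0],
    [0,0,0]
  ],
  "grip": [0.076,0.033,0.033,0.033,0.033],
  "squeeze": 12
}}

```text
t: 15.65
position: [493.9, 205.9, 58.0]
orientation: [0.001, 0.0, 1.0, 0.0]
force: [-0.7, 0.2, -0.6]
finger_gap: 47.5
grip_force: 0.0
```

Call:
{"name": "jog_arm", "arguments": {
  "dr": [
    [0,0,0],
    [0,0,0],
    [0,0,0],
    [0,0,0],
    [0,0,0]
  ],
  "travel": [
    [0,0,0],
    [0,0,0],
    [0,0,0],
    [0,0,0],
    [0,0,0]
  ],
  "grip": [0.033,0.033,0.033,0.033,0.033]
}}

```text
t: 16.15
position: [493.9, 206.0, 57.4]
orientation: [0.001, -0.0, 1.0, 0.0]
force: [0.1, 0.2, 7.0]
finger_gap: 40.0
grip_force: 12.0
```

```bash
python3 - <<'E'
from h import *
from bench import r
print(r.sense()["t"])
for n,z in(("top",72),("scene",72)):
    f=r.grab_frame(n);im=f["pixels"];pickle.dump(f,open(n+"6.pkl","wb"))
    # expected inlay
    c=px(f,np.array((536,-13.5,72.)));print(n,"expected",c.round(1))
    x0,y0=(c-20).astype(int);w=im[y0:y0+40,x0:x0+40].astype(int)
    # dark-ish rim: low blue relative to local wood
    b=w[:,:,2];m=((b<np.median(b)-25)&(w[:,:,0]>100)).astype(np.uint8)
    ys,xs=np.nonzero(m);
    cs,_=cv2.findContours(m,cv2.RETR_EXTERNAL,cv2.CHAIN_APPROX_NONE)
    k=max(cs,key=cv2.contourArea);e,rad=cv2.minEnclosingCircle(k)
    el=cv2.fitEllipse(k);print(el,rad);u=np.array(el[0])+(x0,y0);print(u,cast(f,u,72).round(1))
E
```

```text
16.15
top expected [266.4 218.1]
((21.4134464263916, 19.338998794555664), (22.864398956298828, 23.130231857299805), 173.10768127441406) 11.948160171508789
[267.41344643 217.33899879] [538.1 -16.2  72. ]
scene expected [271.4 207.1]
((20.385818481445312, 20.857540130615234), (17.786705017089844, 20.331462860107422), 88.39607238769531) 10.547611236572266
[271.38581848 207.85754013] [533.8 -14.1  72. ]
```

Call:
{"name": "jog_arm", "arguments": {
  "dr": [
    [0,0,0],
    [0,0,0],
    [0,0,0],
    [0,0,0],
    [0,0,0]
  ],
  "travel": [
    [0,0,-0.02],
    [0,0,-0.06],
    [0,0,-0.1],
    [0,0,-0.13],
    [0,-0.03,-0.13]
  ],
  "grip": [0.033,0.033,0.033,0.033,0.033]
}}

```text
t: 16.75
position: [495.9, 178.1, 191.0]
orientation: [0.004, -0.001, 1.0, 0.002]
force: [0.2, -0.1, -1.9]
finger_gap: 40.2
grip_force: 12.0
```

Call:
{"name": "jog_arm", "arguments": {
  "dr": [
    [0,0,0],
    [0,0,0],
    [0,0,0],
    [0,0,0],
    [0,0,0]
  ],
  "travel": [
    [-0.01,-0.045,0],
    [-0.02,-0.09,0],
    [-0.03,-0.13,0],
    [-0.042,-0.17,0],
    [-0.042,-0.191,0]
  ],
  "grip": [0.033,0.033,0.033,0.033,0.033]
}}

```text
t: 17.25
position: [536.0, -18.2, 186.7]
orientation: [0.0, 0.001, 1.0, -0.0]
force: [0.4, 0.6, -0.3]
finger_gap: 39.8
grip_force: 12.0
```

Call:
{"name": "jog_arm", "arguments": {
  "dr": [
    [0,0,0],
    [0,0,0],
    [0,0,0],
    [0,0,0],
    [0,0,0]
  ],
  "travel": [
    [0,0,0.02],
    [0,0,0.04],
    [0,0,0.05],
    [0,0,0.05],
    [0,0,0.05]
  ],
  "grip": [0.033,0.033,0.033,0.033,0.033]
}}

```text
t: 17.75
position: [535.2, -15.2, 136.9]
orientation: [-0.0, -0.0, 1.0, -0.0]
force: [0.2, 0.3, -1.2]
finger_gap: 39.7
grip_force: 12.0
```

```bash
python3 - <<'E'
from h import *
from bench import r
s,f=wrist(r);print(s["position"].round(1),s["finger_gap"],s["force"].round(1))
a=cv2.resize(f["pixels"][:,:,::-1],(480,360))
b=cv2.resize(r.grab_frame("scene")["pixels"][140:260,220:320,::-1],(300,360),interpolation=cv2.INTER_CUBIC)
cv2.imwrite("pics/c7.png",np.hstack([a,b]))
E
```

```text
[535.2 -15.2 136.9] 39.66349899033206 [ 0.2  0.3 -1.2]
```

View pics/c7.png

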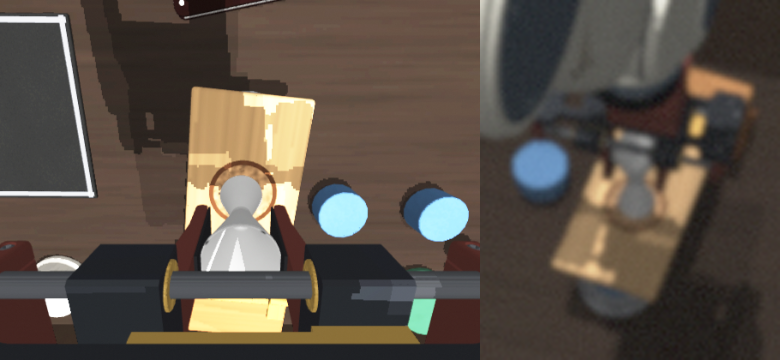

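The wrist view shows the jigger foot at (241,195) inside the inlay ring centred at (243,192). Lowering onto it.

Call:
{"name": "jog_arm", "arguments": {
  "dr": [
    [0,0,0],
    [0,0,0],
    [0,0,0],
    [0,0,0],
    [0,0,0]
  ],
  "travel": [
    [0,0,0.003],
    [0,0,0.005],
    [0,0,0.006],
    [0,0,0.006],
    [0,0,0.006]
  ],
  "grip": [0.033,0.033,0.033,0.033,0.033]
}}

```text
t: 18.35
position: [535.1, -15.4, 130.7]
orientation: [0.0, 0.0, 1.0, 0.0]
force: [-0.3, 0.4, -0.5]
finger_gap: 39.9
grip_force: 12.0
```

Call:
{"name": "jog_arm", "arguments": {
  "dr": [
    [0,0,0],
    [0,0,0],
    [0,0,0],
    [0,0,0],
    [0,0,0]
  ],
  "travel": [
    [0,0,0.001],
    [0,0,0.001],
    [0,0,0.001],
    [0,0,0.001],
    [0,0,0.001]
  ],
  "grip": [0.033,0.033,0.033,0.033,0.033]
}}

```text
t: 18.85
position: [535.0, -15.4, 129.7]
orientation: [-0.0, 0.0, 1.0, 0.0]
force: [0.5, -0.4, -0.7]
finger_gap: 39.9
grip_force: 12.0
```

Call:
{"name": "jog_arm", "arguments": {
  "dr": [
    [0,0,0],
    [0,0,0],
    [0,0,0],
    [0,0,0],
    [0,0,0]
  ],
  "travel": [
    [0,0,0.001],
    [0,0,0.001],
    [0,0,0.001],
    [0,0,0.001],
    [0,0,0.001]
  ],
  "grip": [0.033,0.033,0.033,0.033,0.033]
}}

```text
t: 19.35
position: [535.8, -15.3, 129.4]
orientation: [0.001, 0.0, 1.0, 0.0]
force: [-0.3, 0.0, 5.2]
finger_gap: 39.8
grip_force: 12.0
```

Call:
{"name": "jog_arm", "arguments": {
  "dr": [
    [0,0,0],
    [0,0,0],
    [0,0,0],
    [0,0,0],
    [0,0,0]
  ],
  "travel": [
    [0,0,0],
    [0,0,0],
    [0,0,0],
    [0,0,0],
    [0,0,0]
  ],
  "grip": [0.08,0.08,0.08,0.08,0.08]
}}

```text
t: 19.85
position: [534.9, -15.4, 128.6]
orientation: [-0.0, -0.0, 1.0, -0.0]
force: [1.0, 0.6, -0.3]
finger_gap: 77.1
grip_force: 0.0
```

Call:
{"name": "jog_arm", "arguments": {
  "dr": [
    [0,0,0],
    [0,0,0],
    [0,0,0],
    [0,0,0],
    [0,0,0]
  ],
  "travel": [
    [0,0,-0.025],
    [0,0,-0.06],
    [0,0,-0.1],
    [0,0,-0.14],
    [0,0,-0.15]
  ],
  "grip": [0.08,0.08,0.08,0.08,0.08]
}}

```text
t: 20.35
position: [537.2, -15.5, 283.2]
orientation: [0.004, 0.0, 1.0, -0.0]
force: [-0.8, 0.7, 0.2]
finger_gap: 80.1
grip_force: 0.0
```

Call:
{"name": "jog_arm", "arguments": {
  "dr": [
    [0,0,0],
    [0,0,0],
    [0,0,0],
    [0,0,0],
    [0,0,0]
  ],
  "travel": [
    [0.02,0.045,0],
    [0.04,0.09,0],
    [0.06,0.135,0],
    [0.08,0.18,0],
    [0.08,0.2,0]
  ],
  "grip": [0.08,0.08,0.08,0.08,0.08]
}}

```text
t: 20.85
position: [452.2, 187.0, 277.8]
orientation: [-0.001, -0.001, 1.0, -0.0]
force: [1.4, -0.4, -0.6]
finger_gap: 80.0
grip_force: 0.0
```

```bash
python3 - <<'E'
from h import *
from bench import r
s=r.sense();print(s["t"],s["position"].round(1))
a=[cv2.resize(r.grab_frame(n)["pixels"][130:290,210:410,::-1],(400,320),interpolation=cv2.INTER_CUBIC) for n in("top","scene")]
cv2.imwrite("pics/c8.png",np.hstack(a))
E
```

```text
20.85 [452.2 187.  277.8]
```

View pics/c8.png

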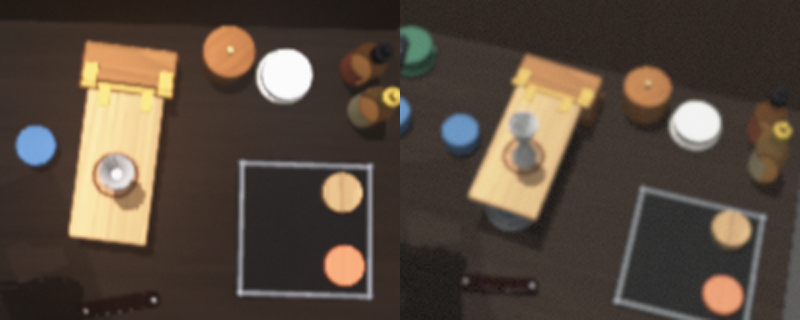

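The jigger stands upright on the inlay (top crop ~(117,172), ring centre ~(115,172)). The leaf rests on the stack, and the wood and copper spacers are still on the mat. Handing in.

```bash
python3 -c "
from bench import r
print(r.finish_job())"
```

```text
the job is handed in; nothing more can be done
None
```

I handed the job in at about 21 s: the blue 30 mm and grey 10 mm spacers are stacked on the grey 20 mm pedestal, the leaf is folded down onto them, and the jigger stands upright on the cork inlay. The last pictures show all of this in place; the call returned no verdict, and I did not measure the leaf's angle itself.

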